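# Seal the salt crock with its nested lids, then take the outer lid off alone

### The arm

A 6-joint arm with a two-finger parallel gripper is mounted at the origin on the work surface. World frame = base frame: x ahead of the robot, y to its left, z up, the work surface at z = 0. Lengths are in m, angles in degrees, forces in N, time in s.
With the tool pointing down it reaches from about 0.25 to 0.725 m from the base axis. Payload 9.7 kg.
Tool frame: the origin (TCP) lies between the finger pads; the fingertips stand 19 mm ahead of it and the grasp point (between the pads) is the TCP; z points along the fingers, y is the line along which they close (so a half turn about z gives the same grasp; the last joint's range is limited). The gripper opens to 85 mm and grips with 20 to 120 N. Pads are 22 mm wide; open, the fingers measure 114 mm over their backs; the gripper's body (76 mm by 85 mm) begins 54 mm behind the grasp point. The pads swing forward as they close: fully open they stand 13 mm farther back than shut.
Start: joints at [-64.63, 4.979, 10.078, 95.1, 0, 90], TCP at [0.236, -0.497, 0.25] pointing down, gripper open.
Joint ranges: [-179.16, 179.16], [-48.56, 103.87], [-65.8, 70.77], [-126.05, 130.52], [-82.76, 87.17], [-180, 180]. Speed limits (degrees/s): [127.2, 127.2, 147.25, 180, 180, 180].

### API

Orientations are given as [roll, pitch, yaw] about the fixed x, y, z axes, in that order (R = Rz(yaw) Ry(pitch) Rx(roll)).
In Python, from workcell import telemetry, camera, calibration, workorder gives the robot as it stands.
- The arm moves only by the tool play_rows, never from a script. Its argument "increments" is a list of rows, each a list of 3 entries, a list of its own where there are three numbers: the shift along the tool's x, y, z in mm, then the turn, a rotation vector about the tool's x, y, z in degrees, then the closure, from 0 (fully open) to 1 (shut). In form: [[[x, y, z], [ax, ay, az], jaw], ...]. A call has 1 to 20 rows; each row is the pose to reach, as a shift and turn from the pose commanded when the call began, along the tool's axes at that moment; what a row does not reach only later rows make up. A row lasts 1/10 s, in which the tool goes at most 50 mm and 8.59 degrees, less where a joint would pass 70% of its speed; a pose out of reach is approached as far as the arm can. A call with a gripper value outside its range is refused whole. The fingers move at their own pace and stop on an object; "grip_force" is the grip in N (left out, the last holds). Time passes only in rows, so rows that repeat a pose let the fingers close. It gives the time, the measured TCP pose, the force, the opening and the grip force at its end, in the units of the state.
- telemetry.get_obs(): the state, without advancing time (a new reading comes with each control period).
- camera(name): name is "scene" or "top"; returns (picture, depth): 480x640x3 uint8, red, green, blue; 480x640 float32, m along the optical axis (not along the pixel's ray), 0 where there is no reading.
- calibration(name): a dict with "vertical_fov" (degrees; the focal length in pixels is half the picture's height over the tangent of half this angle, whatever the lens; pixels are square), "cx", "cy" (the principal point, pixels), "k1" (the pictures are not rectified: a ray, as slopes to the right and down, at radius r is drawn at 1 + k1 r^2 times it, then the intrinsics apply), "rvec" (rotation vector, rad) and "tvec" (3), from world to camera coordinates, as OpenCV has them. Camera axes: x right, y down, z forward; pixel columns grow to the right and rows downward; lengths in m; the calibration is good to about 2 mm. A picture is of the moment at which its call begins. calibration takes no time and is no camera call.
- workorder.job_done(): hands the job in; it is judged then, once.
The state is a dict: "time": time; "q": joint angles; "qd": joint speeds; "joint_efforts": joint torques, N m; "ee_pos": TCP position; "tcp_rot": TCP orientation; "wrist_force": force on the tool from outside, world axes, zero at the start; "torque": the same for the moment, N m; "opening": finger opening in m; "grasp_force": force on a finger pad.
Only numpy, scipy, OpenCV 4.12 (cv2) and the standard library are available. Lean on these libraries where they do the work, as an engineer would, in place of code of your own. Each camera call takes 0.05 s, during which the arm holds its last target. There are 200 camera calls.

### The job

Swing the see-through cover of the hanging cutlery basket right up (it has a wire handle in front) and leave it standing open, take the nested pair of wooden lids out together by the thin knob in the middle, and lower the pair onto the open white crock, all the way down before letting go, so that the inner lid plugs the mouth. With the knob let go, grip the outer lid instead (its wide collar) and lift it alone, well clear above the knob, while the inner lid stays seated and undisturbed: the program finishes while still holding the outer lid up, level and still. Keep the crock where it stands and leave the other things around and in the basket where they are.

Things in the scene. Friction and masses are not known exactly. Their poses are not given: they have to be found in the camera images.
- cover (a joint): hinge of the basket's flat see-through cover: 0 = shut, 1.57 = standing upright, stop at 1.9 rad. It starts shut or slightly ajar (up to 0.2) and its stiff hinge keeps it wherever it is left; moving it takes about 3 N at the handle
- cover_handle (a point): middle of the cross bar of the cover's wire loop handle: round steel bar 10 mm thick, 110 mm long, parallel to the hinge axis and 190 mm from it, 42 mm out in front of the cover's front edge in the plane of the cover, free space around it. When shut it is 135 mm above the worktop, on the robot's side of the basket
- cover_hinge (a point): middle of the hinge axis, on the basket's far (+x) rim, 135 mm above the worktop; the axis runs along the basket's y. Opening lifts the handle up and away from the robot in an arc of radius 190 mm. The panel is 6 mm thick and reaches 148 mm from the hinge toward the handle
- basket: steel basket fixed on the rail, 150 (x) x 210 (y) x 90 mm high, walls and floor 5 mm, rim 130 mm above the worktop. Origin at the centre of its underside, 40 mm above the worktop; -x faces the robot, +x is the hinge side, y runs along the rail. In it stand the nested lids (toward +y) and lie two forks (toward -y)
- inner_lid: inner wooden lid, loose, 140 g; origin at centre of its underside, z up. From the bottom: plug 56 mm across, 12 mm deep (48 mm at the foot); flange 84 mm across, 12 to 18 mm up; straight round knob 18 mm across up to 76 mm. Starts on the basket's floor with the outer lid on it; the knob shows 26 mm above that lid's collar. Lifting the knob carries both lids
- outer_lid: outer wooden lid, loose, 160 g, resting on the inner lid's flange by weight only: disc 96 mm across, 6 mm thick, 30 mm centre hole; skirt 3 mm thick hangs 8 mm below it round the flange; round collar, 42 mm outside, 30 inside, stands 26 mm above it. Origin at centre of the disc's underside (nested: 18 mm above the inner lid's origin); collar 6 to 32 mm above it
- crock: open white ceramic salt crock, loose, 0.8 kg, 90 mm high, belly 92 mm across, rim 80 mm across outside, mouth 64 mm inside; origin at the centre of its underside on the worktop, z up. With the inner lid seated, that lid's flange rests on the rim and its origin is 78 mm above the crock's origin
- fork_a: bystander: one of two small stainless forks lying flat in the basket along its x, beside the lids; 141 mm from handle end to tine tips, 20 mm wide, 4 mm thick
- fork_b: bystander: the other small stainless fork, same size, nearer the basket's -y end wall
- wooden_spoon: bystander: wooden spoon about 240 mm long lying on the worktop in front of the rail
- clothespin_jar: bystander: glass jar of wooden clothespins, 82 mm across, 124 mm tall, origin at the centre of its underside
- salt_pig: bystander: white ceramic salt pig, round body about 108 mm across and 108 mm tall with a slanted mouth, origin at the centre of its underside
- mug: bystander: white mug standing on the ledge behind the rail, 76 mm across, 85 mm tall, origin at the centre of its underside
- scrub_block: bystander: wooden scrubbing brush block 55 x 100 mm, 41 mm high, on the ledge behind the rail
Things that resemble listed ones, but are neither listed nor needed, are in the scene too. Leave any pink or purple look-alike of the crock alone.

How it is judged (in metres and radians):
On the way, in this order (a step that is already met when the one before it is completed fails the run):
1. the cover has been swung up, at least 1.3 rad open (value of joint cover above 1.3 rad), for 0.1 s.
2. the nested pair is lifted out of the basket, still together (height (world z) of inner_lid above 0.135 m and z of outer_lid in the frame of inner_lid below 0.022 m and horizontal distance between outer_lid and inner_lid below 0.008 m), for 0.1 s.
3. the pair is lowered fully onto the crock while still gripped by the knob (horizontal distance between inner_lid and crock below 0.007 m and z of inner_lid in the frame of crock between 0.074 and 0.082 m and angle between inner_lid's own z axis and vertical below 0.07 rad and z of outer_lid in the frame of inner_lid below 0.022 m and horizontal distance between outer_lid and inner_lid below 0.008 m and contact force between the fingers and inner_lid above 0.3 N), for 0.1 s.
4. the knob is let go: both lids rest on the crock, nested, untouched (horizontal distance between inner_lid and crock below 0.007 m and z of inner_lid in the frame of crock between 0.074 and 0.082 m and angle between inner_lid's own z axis and vertical below 0.07 rad and z of outer_lid in the frame of inner_lid below 0.022 m and horizontal distance between outer_lid and inner_lid below 0.008 m and contact force between the fingers and inner_lid below 0.1 N and contact force between the fingers and outer_lid below 0.1 N), for 0.1 s.
At the end, for the whole second after the job is handed in: Outer lid held in the fingers, level (0.2 rad), still, disc 0.18 m or more up, touching nothing else; inner lid in the crock within 7 mm of centre, fully down (4 mm), level (0.07 rad), not touched by the robot; crock upright, within 30 mm of its start; cover 1.2 rad or more open (horizontal distance between inner_lid and crock below 0.007 m and z of inner_lid in the frame of crock between 0.074 and 0.082 m and angle between inner_lid's own z axis and vertical below 0.07 rad and value of joint cover above 1.2 rad and height (world z) of outer_lid above 0.18 m and contact force between the fingers and outer_lid above 0.5 N and contact force between each of outer_lid, the arm, the fingers and inner_lid below 0.1 N and contact force between outer_lid and crock below 0.1 N and contact force between outer_lid and basket below 0.1 N and angle between outer_lid's own z axis and vertical below 0.2 rad and linear speed of outer_lid below 0.03 m/s and distance of crock from where it was at the start of the episode below 0.03 m and angle between crock's own z axis and vertical below 0.05 rad and linear speed of inner_lid below 0.02 m/s); the arm keeps its last pose, push and grip.
It fails at once if the outer lid comes off the inner lid (more than about 15 mm) while the inner lid is not seated in the crock ((z of outer_lid in the frame of inner_lid above 0.033 m or distance between outer_lid and inner_lid above 0.04 m) and not (horizontal distance between inner_lid and crock below 0.007 m and z of inner_lid in the frame of crock between 0.074 and 0.082 m and angle between inner_lid's own z axis and vertical below 0.07 rad)).
It fails at once if the crock is shoved more than 30 mm or tipped (distance of crock from where it was at the start of the episode above 0.03 m or angle between crock's own z axis and vertical above 0.2 rad).
It fails at once if another thing around or in the basket is moved more than 30 mm (distance of any of fork_a, fork_b, wooden_spoon, clothespin_jar, salt_pig, mug, scrub_block from where it was at the start of the episode above 0.03 m).
It also fails if it takes over 72 s, if anything falls off the work surface, if the arm or the gripper's body presses on something with over 40 N, if the wrist force passes 120 N, or if a joint passes its speed limit or range.

## Working session

There is one attempt and no reset: what is moved stays moved. The work goes in short steps, Python scripts to look and compute and a tool call to move; the robot and the scene stay as the last step left them, time stands still between calls to the robot, and variables do not carry over. Pictures are saved under pics/ and viewed, at most 10 in all, crops included, and the job is handed in when it is done.

Besides the shell and the picture viewer there is one more tool, called after "Emit:" in YAML: its name, and indented under it one key for each argument. play_rows: Moves the arm, as the interface text tells. Its arguments: {"type":"object","properties":{"increments":{"type":"array"},"grip_force":{"type":"number"}},"required":["increments"]}

```bash
mkdir -p pics
cat > h.py <<'E'
import numpy as np, cv2, sys
sys.path.insert(0,'.')
from workcell import telemetry, camera, calibration, workorder
def cal(n):
    c=calibration(n); f=240/np.tan(np.radians(c['vertical_fov'])/2)
    K=np.array([[f,0,c['cx']],[0,f,c['cy']],[0,0,1.]]); R=cv2.Rodrigues(np.array(c['rvec'],float))[0]
    return K,np.array([c['k1'],0,0,0,0.]),R,np.array(c['tvec'],float).ravel()
def rays(n,uv):
    K,d,R,t=cal(n); p=cv2.undistortPoints(np.array(uv,float).reshape(-1,1,2),K,d).reshape(-1,2)
    v=np.c_[p,np.ones(len(p))]; return -R.T@t, v@R   # origin, dirs with depth 1
def onplane(n,uv,z):
    o,v=rays(n,uv); return o+v*((z-o[2])/v[:,2])[:,None]
def cloud(n,depth):
    vv,uu=np.mgrid[0:480,0:640]; o,v=rays(n,np.c_[uu.ravel(),vv.ravel()])
    P=o+v*depth.ravel()[:,None]; P[depth.ravel()==0]=np.nan; return P.reshape(480,640,3)
def proj(n,X):
    K,d,R,t=cal(n); return cv2.projectPoints(np.array(X,float).reshape(-1,3),cv2.Rodrigues(R)[0],t,K,d)[0].reshape(-1,2)
def snap(n,tag):
    p,d=camera(n); cv2.imwrite(f'pics/{tag}.png',p[:,:,::-1]); np.savez(f'pics/{tag}.npz',p=p,d=d); return p,d
E
python3 - <<'E'
from h import *
for n in('scene','top'):
    snap(n,n+'0'); K,d,R,t=cal(n); print(n,-R.T@t,R[2],K[0,0],d[0])
print(telemetry.get_obs())
E
```

```text
scene [ 1.26410396 -0.61747389  0.69382171] [-0.63066983  0.56726939 -0.52958569] 477.4061814106288 -0.10287650966307224
top [ 0.26904893 -0.02241386  1.4969421 ] [ 0.19193445  0.00760903 -0.98137825] 577.8579754142196 -0.01104264163534856
{'time': 0.1, 'q': array([-6.46292068e+01,  5.00784430e+00,  1.00382889e+01,  9.50992518e+01,
        2.53232337e-04,  9.00014170e+01]), 'qd': array([-0.00502561,  0.00787935,  0.06405986, -0.02158182,  0.00746937,
       -0.04876682]), 'joint_efforts': array([-8.27228359e-05, -5.21560800e+01,  4.65655375e+01,  1.60013797e-02,
        6.98884492e-06, -3.23067120e-06]), 'ee_pos': array([ 0.23558281, -0.49678692,  0.24964864]), 'tcp_rot': array([-1.79931193e+02, -2.51530511e-04,  2.53693760e+01]), 'wrist_force': array([-0.81732417,  0.51450517,  0.98278325]), 'torque': array([-0.00791365,  0.0562481 ,  0.01706589]), 'grasp_force': 0.0, 'opening': 0.08566076301843195}
```

View pics/scene0.png

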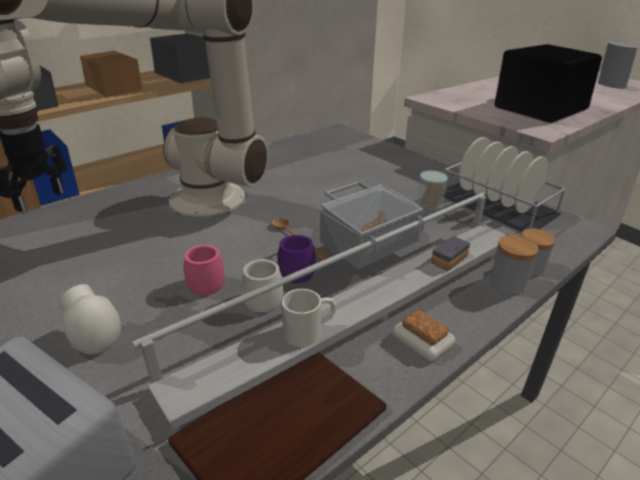

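View pics/top0.png

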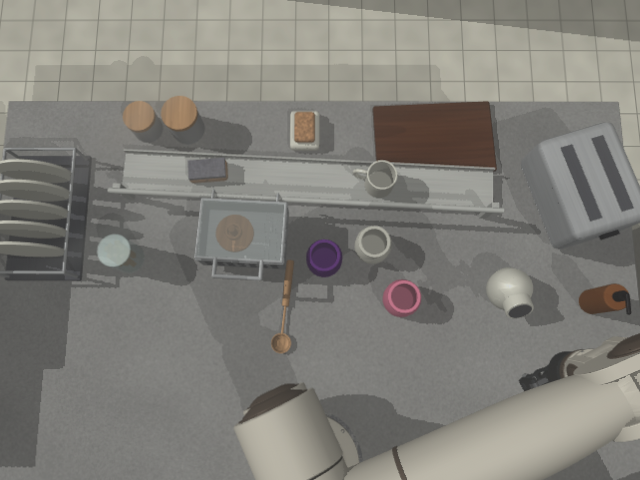

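The scene view shows the basket at (370,220), the white crock at (263,285), purple and pink look-alikes at (297,258) and (204,270), and the mug on the ledge at (303,318). In the top view the basket is at (242,230), its handle bar at (238,276), the lids at (235,232), the crock at (373,244) and the spoon at (285,310). Next I'll measure these points.

Run:
```python
from h import *
D=np.load('pics/top0.npz'); p,d=D['p'],D['d']
P=cloud('top',d)
# crock: rim points by depth
def rimc(u0,v0,zlo,zhi,r=35):
    s=np.zeros((480,640),bool); s[v0-r:v0+r,u0-r:u0+r]=1
    m=s&(P[...,2]>zlo)&(P[...,2]<zhi); Q=P[m]; (c,rr)=cv2.minEnclosingCircle(Q[:,:2].astype(np.float32)); return len(Q),Q.mean(0),c,rr
print('crock',rimc(373,244,.083,.098,26))
print('purple',rimc(324,257,.08,.12,26)); print('pink',rimc(403,297,.08,.12,26))
for u,v in [(215,276),(238,277),(262,277),(197,201),(287,203),(285,265),(197,262),(234,232),(220,245),(260,240),(242,190),(208,168),(381,176),(282,343),(289,265),(113,250),(238,215),(400,205),(220,262),(510,290)]:
    print((u,v),P[v,u].round(3))
print('handle on plane',onplane('top',[(214,276),(238,277),(262,277)],.135).round(4))
c=p[150:350,170:430]; cv2.imwrite('pics/c1.png',cv2.resize(c[:,:,::-1],(780,600),interpolation=cv2.INTER_CUBIC))
```

```text
crock (295, array([ 0.53712391, -0.15538624,  0.08925653]), (0.5376671552658081, -0.15598861873149872), 0.04038401320576668)
purple (312, array([ 0.50252649, -0.03065474,  0.08849018]), (0.5030463933944702, -0.030660562217235565), 0.04113127291202545)
pink (325, array([ 0.40208536, -0.22549075,  0.08857414]), (0.40352049469947815, -0.22562819719314575), 0.040667176246643066)
(215, 276) [0.443 0.223 0.157]
(238, 277) [0.441 0.17  0.152]
(262, 277) [0.46  0.129 0.001]
(197, 201) [0.665 0.308 0.001]
(287, 203) [0.66  0.066 0.001]
(285, 265) [ 0.493  0.07  -0.004]
(197, 262) [ 0.5    0.301 -0.004]
(234, 232) [0.549 0.183 0.149]
(220, 245) [0.518 0.216 0.149]
(260, 240) [0.531 0.121 0.144]
(242, 190) [0.688 0.184 0.028]
(208, 168) [0.732 0.266 0.078]
(381, 176) [ 0.724 -0.182  0.035]
(282, 343) [0.291 0.074 0.005]
(289, 265) [0.489 0.058 0.022]
(113, 250) [0.51  0.48  0.122]
(238, 215) [0.593 0.176 0.142]
(400, 205) [ 0.623 -0.217  0.125]
(220, 262) [0.482 0.22  0.114]
(510, 290) [ 0.418 -0.482  0.1  ]
handle on plane [[0.4453 0.2296 0.135 ]
 [0.4431 0.1725 0.135 ]
 [0.4433 0.1154 0.135 ]]
```

View pics/c1.png

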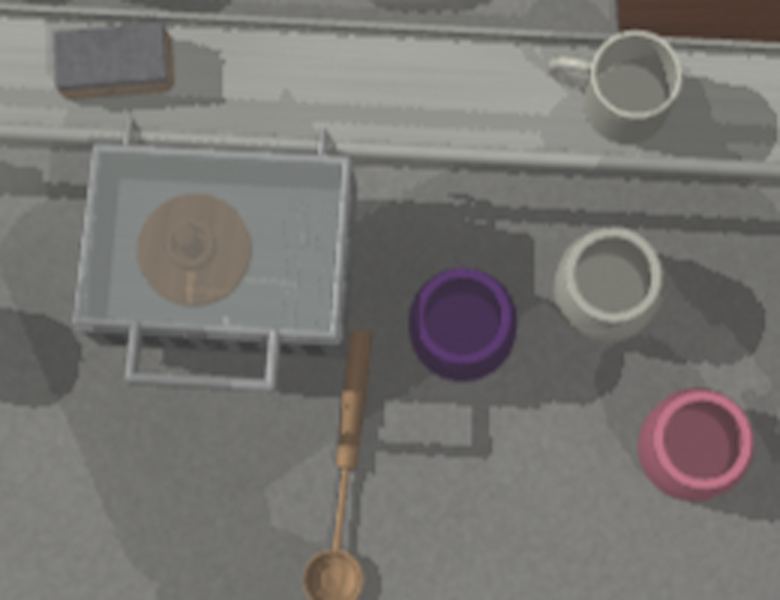

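The crop shows the panel slightly ajar over the basket. The handle bar runs from (127,379) to (272,384) in the crop, the lids with their knob are near (190,243), and the crock mouth is at (612,278). I'll refine the handle and basket yaw, then plan the approach.

```bash
cat >> h.py <<'E'
from scipy.spatial.transform import Rotation as Ro
def down(yaw,tilt=0):  # tool down, yawed, then tilted forward (z toward tool-y direction) about tool x by -tilt
    return Ro.from_euler('xyz',[180,0,yaw],degrees=True)*Ro.from_rotvec([-tilt,0,0],degrees=True)
def rel(p,R,start=None):
    o=telemetry.get_obs() if start is None else None
    pc,Rc=(o['ee_pos'],Ro.from_euler('xyz',o['tcp_rot'],degrees=True)) if start is None else start
    return (Rc.inv().apply(np.array(p)-pc)*1000).round(1),(Rc.inv()*R).as_rotvec(degrees=True).round(2)
E
python3 - <<'E'
from h import *
D=np.load('pics/top0.npz'); p,d=D['p'],D['d']; P=cloud('top',d)
m=(P[...,2]>.125)&(P[...,2]<.18)&(P[...,0]>.40)&(P[...,0]<.455)&(P[...,1]>.1)&(P[...,1]<.25)
Q=P[m]; print(m.sum(),np.median(Q,0).round(4),Q[:,1].min(),Q[:,1].max(),np.percentile(Q[:,2],[5,25,50,75,95]).round(4))
print('bar fit x(y)',np.polyfit(Q[:,1],Q[:,0],1))
# panel plane fit
m=(P[...,0]>.485)&(P[...,0]<.62)&(P[...,1]>.10)&(P[...,1]<.26)&(P[...,2]>.12)&(P[...,2]<.19)
Q=P[m]; A=np.c_[Q[:,:2],np.ones(len(Q))]; print(len(Q),np.linalg.lstsq(A,Q[:,2],rcond=None)[0])
cr=lambda L:[(170+u/3,150+v/3) for u,v in L]
C=onplane('top',cr([(95,148),(350,157),(335,338),(78,325)]),.13);print(C.round(4),C.mean(0))
H=onplane('top',cr([(127,379),(272,384.5)]),.150);print(H.round(4),H.mean(0))
print('knob',onplane('top',cr([(190,243)]),.121), 'disc',onplane('top',cr([(195,250)]),.069))
for z in(.148,.152): 
  pre=np.array([.443,.172,z])-.1*np.array([.707,0,-.707]); 
  print(rel([.36,.172,.26],down(90)),rel([.36,.172,.26],down(90,45)))
E
```

```text
250 [0.4409 0.171  0.1524] 0.11416901555725037 0.23452547861597708 [0.1472 0.1506 0.1524 0.1546 0.1568]
bar fit x(y) [0.02435104 0.43730382]
3598 [-0.07606246  0.00356132  0.18475178]
[[0.6347 0.2679 0.13  ]
 [0.6275 0.0596 0.13  ]
 [0.4786 0.0696 0.13  ]
 [0.4885 0.2754 0.13  ]] [0.55732101 0.16814524 0.13      ]
[[0.4426 0.2308 0.15  ]
 [0.4386 0.117  0.15  ]] [0.44059093 0.1738748  0.15      ]
knob [[0.55758671 0.18918229 0.121     ]] disc [[0.56247906 0.192775   0.069     ]]
(array([ 399. , -551. ,   -9.7]), array([-6.000e-02, -4.000e-02, -6.463e+01])) (array([ 399. , -551. ,   -9.7]), array([-40.09,  25.29, -61.15]))
(array([ 399. , -551. ,   -9.7]), array([-6.000e-02, -4.000e-02, -6.463e+01])) (array([ 399. , -551. ,   -9.7]), array([-40.09,  25.29, -61.15]))
```

Run:
```python
from h import *
print(rel([.36,.175,.27],down(88)),rel([.36,.175,.27],down(88,45)))
u=np.array([.707,0,-.707]); b=np.array([.441,.173,.149])
s=([.36,.175,.27],down(88,45))
print(rel(b-u*.07,s[1],s),rel(b-u*.005,s[1],s))
```

```text
(array([ 400.2, -553.7,  -19.7]), array([-6.000e-02, -4.000e-02, -6.263e+01])) (array([ 400.2, -553.7,  -19.7]), array([-40.4 ,  24.51, -59.27]))
(array([ -0.9, -28.2,  72.9]), array([0., 0., 0.])) (array([  0.7, -28.3, 137.9]), array([0., 0., 0.]))
```

Emit:
play_rows:
  increments:
    - [[10,-14,-1],[-1,1,-2],0.3]
    - [[30,-42,-2],[-4,2,-6],0.6]
    - [[60,-83,-3],[-7,4,-10],0.7]
    - [[90,-125,-5],[-10,6,-15],0.7]
    - [[120,-166,-6],[-13,8,-19],0.7]
    - [[150,-208,-8],[-16,10,-23],0.7]
    - [[180,-249,-9],[-19,11.5,-27.5],0.7]
    - [[210,-291,-11],[-22,13,-32],0.7]
    - [[240,-332,-12],[-25,15,-36.5],0.7]
    - [[270,-374,-14],[-28,17,-41],0.7]
    - [[300,-415,-15],[-31,19,-45.5],0.7]
    - [[330,-457,-17],[-34,21,-50],0.7]
    - [[360,-498,-18],[-37,22.5,-54.5],0.7]
    - [[385,-533,-19],[-39,24,-57.5],0.7]
    - [[400,-553.5,-19.7],[-40.4,24.5,-59.3],0.7]
    - [[400,-553.5,-19.7],[-40.4,24.5,-59.3],0.7]
    - [[400,-553.5,-19.7],[-40.4,24.5,-59.3],0.7]
    - [[400,-553.5,-19.7],[-40.4,24.5,-59.3],0.7]
  grip_force: 40

```text
time: 1.9
ee_pos: [0.3613, 0.1868, 0.2705]
tcp_rot: [135.5, 0.6, 88.2]
wrist_force: [0.2, -0.4, 0.7]
opening: 0.0256
grasp_force: 0.0
```

Emit:
play_rows:
  increments:
    - [[0,0,0],[0,0,0],0.7]
    - [[0,0,0],[0,0,0],0.7]
    - [[0,0,0],[0,0,0],0.7]

```text
time: 2.2
ee_pos: [0.3649, 0.182, 0.2731]
tcp_rot: [135.3, 0.4, 87.5]
wrist_force: [-0.3, 0.7, 0.4]
opening: 0.0257
grasp_force: 0.0
```

Run:
```python
from h import *
o=telemetry.get_obs(); print(o['ee_pos'],o['tcp_rot'],o['q'])
u=np.array([.707,0,-.707]); b=np.array([.441,.173,.149]); R=down(88,45)
for k in(.07,.04,.005): print(rel(b-u*k,R))
```

```text
[0.36492134 0.18202091 0.27311952] [135.34605801   0.43419603  87.47151735] [ 47.08779409 -48.51699461 -36.20293258  69.9242553  -32.60530543
 129.7275891 ]
(array([ -7.3, -33.3,  72.1]), array([-0.35,  0.68, -0.07]))
(array([ -6.2, -33.1, 102.1]), array([-0.35,  0.68, -0.07]))
(array([ -4.9, -32.9, 137. ]), array([-0.35,  0.68, -0.07]))
```

Run:
```python
from h import *
b=np.array([.441,.173,.149]); R=down(88,33); u=R.apply([0,0,1]); print(u)
for k in(.08,.04,.005): print(rel(b-u*k,R))
```

```text
[ 0.54430726 -0.01900763 -0.83867057]
(array([ -5.6, -16.8,  63.7]), array([11.65,  0.67, -0.14]))
(array([ -5.2, -24.8, 102.8]), array([11.65,  0.67, -0.14]))
(array([ -4.8, -31.9, 137.1]), array([11.65,  0.67, -0.14]))
```

Emit:
play_rows:
  increments:
    - [[-2,-6,20],[4,0,0],0.7]
    - [[-4,-12,42],[8,0,0],0.7]
    - [[-5.6,-16.8,63],[11.6,0.7,0],0.7]
    - [[-5.4,-19,75],[11.6,0.7,0],0.7]
    - [[-5.2,-22,90],[11.6,0.7,0],0.7]
    - [[-5,-25,103],[11.6,0.7,0],0.7]
    - [[-5,-27,113],[11.6,0.7,0],0.7]
    - [[-5,-29,123],[11.6,0.7,0],0.7]
    - [[-5,-31,132],[11.6,0.7,0],0.7]
    - [[-4.8,-32,137],[11.6,0.7,0],0.7]
    - [[-4.8,-32,137],[11.6,0.7,0],0.7]
    - [[-4.8,-32,137],[11.6,0.7,0],0.7]
    - [[-4.8,-32,137],[11.6,0.7,0],0.7]

```text
time: 3.5
ee_pos: [0.4374, 0.1746, 0.1533]
tcp_rot: [146.9, -0.1, 88.1]
wrist_force: [0.1, -0.3, -0.5]
opening: 0.0257
grasp_force: 0.0
```

Run:
```python
from h import *
o=telemetry.get_obs(); print(o['ee_pos'],o['tcp_rot'],o['q'],o['wrist_force'])
p,d=snap('scene','s1')
c=p[120:280,260:460]; cv2.imwrite('pics/c2.png',cv2.resize(c[:,:,::-1],(750,600),interpolation=cv2.INTER_CUBIC))
```

```text
[0.43740762 0.17463015 0.15331284] [ 1.46933298e+02 -1.06036188e-01  8.80992171e+01] [ 31.48367396 -35.88795229 -39.58164989  57.73112288 -17.39346511
 118.95432854] [ 0.10761231 -0.30605512 -0.46016257]
```

View pics/c2.png

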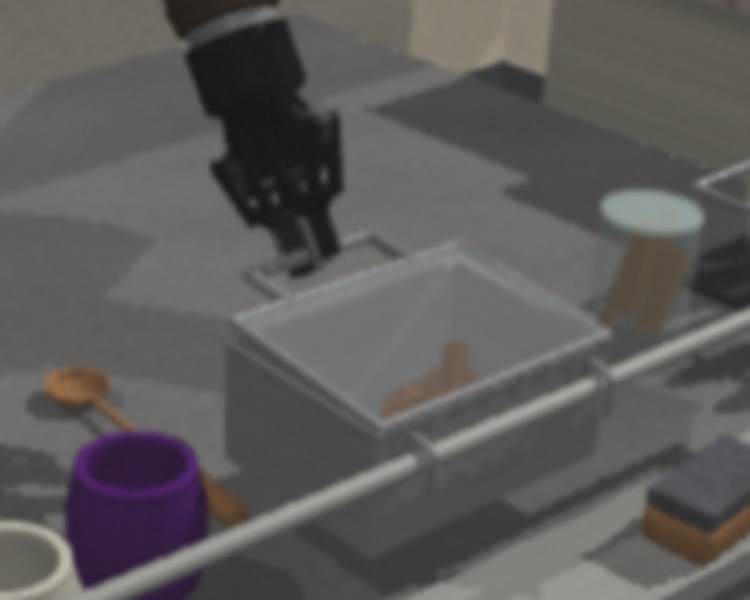

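The fingers straddle the bar at about (310,262) in the crop. I'll close on it.

Emit:
play_rows:
  increments:
    - [[0,0,0],[0,0,0],1]
    - [[0,0,0],[0,0,0],1]
    - [[0,0,0],[0,0,0],1]
    - [[0,0,0],[0,0,0],1]
    - [[0,0,0],[0,0,0],1]
    - [[0,0,0],[0,0,0],1]
  grip_force: 30

```text
time: 4.15
ee_pos: [0.4384, 0.1746, 0.1539]
tcp_rot: [146.8, -0.1, 88.0]
wrist_force: [8.3, -0.4, -1.8]
opening: 0.0086
grasp_force: 29.8
```

Run:
```python
from h import *
o=telemetry.get_obs(); pc=o['ee_pos']; Rc=Ro.from_euler('xyz',o['tcp_rot'],degrees=True)
print(pc,o['opening'],o['grasp_force'],o['wrist_force'])
# arc about hinge axis; keep the bar point (5mm ahead of tcp) on arc, tool rotates by -f*angle
ax=Ro.from_euler('z',-1.5,degrees=True).apply([0,1,0])
off=Rc.apply([0,0,.004]); b=pc+off
xdir=Ro.from_euler('z',-1.5,degrees=True).apply([1,0,0])
th0=np.arcsin((b[2]-.135)/.19); h=b+xdir*.19*np.cos(th0); h[2]=.135; print('th0',th0,'hinge',h)
for a in range(0,91,6):
    bb=h+Ro.from_rotvec(ax*np.radians(a)).apply(b-h)
    tilt=0.0
    R=Ro.from_rotvec(ax*np.radians(a*0.3))*Rc   # tool turns 0.3 of the way
    print(a,rel(bb-R.apply([0,0,.004]),R,(pc,Rc)))
```

```text
[0.43835963 0.17457007 0.15391221] 0.008648595471209278 29.824950098991394 [ 8.31739302 -0.42683348 -1.82291912]
th0 0.08201448138071597 hinge [0.62984552 0.16954572 0.135     ]
0 (array([0., 0., 0.]), array([0., 0., 0.]))
6 (array([  0.1,  13.1, -15. ]), array([ 1.8 , -0.01, -0.  ]))
12 (array([  0.2,  27.8, -28.6]), array([ 3.6 , -0.03, -0.01]))
18 (array([  0.3,  43.8, -40.6]), array([ 5.4 , -0.04, -0.01]))
24 (array([  0.4,  60.9, -50.9]), array([ 7.2 , -0.06, -0.02]))
30 (array([  0.5,  79.1, -59.3]), array([ 9.  , -0.07, -0.02]))
36 (array([  0.6,  98. , -65.8]), array([10.8 , -0.09, -0.03]))
42 (array([  0.8, 117.5, -70.2]), array([12.6 , -0.1 , -0.03]))
48 (array([  0.9, 137.3, -72.7]), array([14.4 , -0.12, -0.04]))
54 (array([  1.1, 157.3, -73. ]), array([16.2 , -0.13, -0.04]))
60 (array([  1.3, 177.3, -71.3]), array([18.  , -0.15, -0.05]))
66 (array([  1.4, 196.9, -67.5]), array([19.8 , -0.16, -0.05]))
72 (array([  1.6, 216.1, -61.7]), array([21.6 , -0.18, -0.05]))
78 (array([  1.8, 234.5, -53.9]), array([23.4 , -0.19, -0.06]))
84 (array([  1.9, 252. , -44.2]), array([25.2 , -0.2 , -0.06]))
90 (array([  2.1, 268.4, -32.8]), array([27.  , -0.22, -0.07]))
```

Emit:
play_rows:
  increments:
    - [[0,6.3,-7.8],[0.9,0,0],1]
    - [[0.1,13.1,-15],[1.8,0,0],1]
    - [[0.1,20.4,-22],[2.7,0,0],1]
    - [[0.2,27.8,-28.6],[3.6,0,0],1]
    - [[0.2,35.8,-34.8],[4.5,0,0],1]
    - [[0.3,43.8,-40.6],[5.4,0,0],1]
    - [[0.3,52.3,-46],[6.3,0,0],1]
    - [[0.4,60.9,-50.9],[7.2,0,0],1]
    - [[0.5,70,-55.4],[8.1,0,0],1]
    - [[0.5,79.1,-59.3],[9,0,0],1]
    - [[0.6,88.5,-62.8],[9.9,0,0],1]
    - [[0.6,98,-65.8],[10.8,0,0],1]
    - [[0.7,107.7,-68.2],[11.7,0,0],1]
    - [[0.8,117.5,-70.2],[12.6,0,0],1]
    - [[0.9,127.4,-71.6],[13.5,0,0],1]
    - [[0.9,137.3,-72.7],[14.4,0,0],1]
    - [[0.9,137.3,-72.7],[14.4,0,0],1]

```text
time: 5.85
ee_pos: [0.513, 0.1712, 0.291]
tcp_rot: [161.3, 0.0, 88.0]
wrist_force: [-10.9, -10.0, 13.6]
opening: 0.0087
grasp_force: 32.7
```

Run:
```python
from h import *
o=telemetry.get_obs(); pc=o['ee_pos']; Rc=Ro.from_euler('xyz',o['tcp_rot'],degrees=True)
print(pc,o['tcp_rot'],o['opening'],o['grasp_force'],o['wrist_force'])
ax=Ro.from_euler('z',-1.5,degrees=True).apply([0,1,0])
b=pc+Rc.apply([0,0,.004]); h=np.array([.62985,.1695,.135]); v=b-h; v-=ax*(v@ax); print('r',np.linalg.norm(v),'ang',np.arctan2(v[2],-v[0]))
for a in range(0,52,3):
    bb=h+Ro.from_rotvec(ax*np.radians(a)).apply(v)+ax*((b-h)@ax)
    R=Ro.from_rotvec(ax*np.radians(a*0.3))*Rc
    print(a,*rel(bb-R.apply([0,0,.004]),R,(pc,Rc)))
```

```text
[0.5130034  0.17118322 0.29100406] [1.61296100e+02 2.24074896e-02 8.79659608e+01] 0.008661055678449577 32.70328938961029 [-10.92546984 -10.01629645  13.55927703]
r 0.19111634849509831 ang 0.9215727288587088
0 [0. 0. 0.] [0. 0. 0.]
3 [ 0.1  9.6 -2.9] [ 0.9  -0.01 -0.  ]
6 [ 0.2 19.4 -5.3] [ 1.8  -0.02 -0.01]
9 [ 0.2 29.3 -7.3] [ 2.7  -0.02 -0.01]
12 [ 0.3 39.3 -8.6] [ 3.6  -0.03 -0.01]
15 [ 0.4 49.3 -9.5] [ 4.5  -0.04 -0.02]
18 [ 0.5 59.3 -9.9] [ 5.4  -0.05 -0.02]
21 [ 0.6 69.4 -9.7] [ 6.3  -0.05 -0.02]
24 [ 0.7 79.5 -9. ] [ 7.2  -0.06 -0.02]
27 [ 0.8 89.5 -7.7] [ 8.1  -0.07 -0.03]
30 [ 0.8 99.4 -6. ] [ 9.   -0.08 -0.03]
33 [  0.9 109.2  -3.7] [ 9.9  -0.09 -0.03]
36 [  1.  118.9  -1. ] [10.8  -0.09 -0.04]
39 [  1.1 128.4   2.3] [11.7  -0.1  -0.04]
42 [  1.2 137.7   6.1] [12.6  -0.11 -0.04]
45 [  1.3 146.8  10.3] [13.5  -0.12 -0.05]
48 [  1.4 155.7  15. ] [14.4  -0.13 -0.05]
51 [  1.5 164.4  20.2] [15.3  -0.13 -0.05]
```

Emit:
play_rows:
  increments:
    - [[0.1,9.6,-2.9],[0.9,0,0],1]
    - [[0.2,19.4,-5.3],[1.8,0,0],1]
    - [[0.2,29.3,-7.3],[2.7,0,0],1]
    - [[0.3,39.3,-8.6],[3.6,0,0],1]
    - [[0.4,49.3,-9.5],[4.5,0,0],1]
    - [[0.5,59.3,-9.9],[5.4,0,0],1]
    - [[0.6,69.4,-9.7],[6.3,0,0],1]
    - [[0.7,79.5,-9],[7.2,0,0],1]
    - [[0.8,89.5,-7.7],[8.1,0,0],1]
    - [[0.8,99.4,-6],[9,0,0],1]
    - [[0.9,109.2,-3.7],[9.9,0,0],1]
    - [[1,118.9,-1],[10.8,0,0],1]
    - [[1.1,128.4,2.3],[11.7,0,0],1]
    - [[1.2,137.7,6.1],[12.6,0,0],1]
    - [[1.2,137.7,6.1],[12.6,0,0],1]
    - [[1.2,137.7,6.1],[12.6,0,0],1]
    - [[1.2,137.7,6.1],[12.6,0,0],1]

```text
time: 7.55
ee_pos: [0.6462, 0.1661, 0.3283]
tcp_rot: [173.8, 0.2, 87.9]
wrist_force: [2.6, -16.6, 7.1]
opening: 0.0086
grasp_force: 33.5
```

Emit:
play_rows:
  increments:
    - [[0,0,0],[0,0,0],0.7]
    - [[0,0,0],[0,0,0],0.6]
    - [[0,0,0],[0,0,0],0.6]
    - [[0,0,0],[0,0,0],0.6]
    - [[0,0,-10],[0,0,0],0.6]
    - [[0,0,-30],[0,0,0],0.6]
    - [[0,0,-55],[0,0,0],0.6]
    - [[0,-30,-70],[0,0,0],0.6]
    - [[0,-60,-75],[0,0,0],0.6]
    - [[0,-100,-75],[0,0,0],0.6]
    - [[0,-140,-75],[0,0,0],0.6]
    - [[0,-180,-75],[0,0,0],0.6]
    - [[0,-180,-75],[0,0,0],0.6]

```text
time: 8.85
ee_pos: [0.4544, 0.1754, 0.3835]
tcp_rot: [173.9, -0.1, 88.2]
wrist_force: [0.1, -0.9, 0.6]
opening: 0.0342
grasp_force: 0.0
```

Run:
```python
from h import *
o=telemetry.get_obs(); print(o['ee_pos'],o['tcp_rot'],o['q'],o['wrist_force'])
snap('scene','s2'); p,d=snap('top','t2')
c=p[150:350,170:430]; cv2.imwrite('pics/c3.png',cv2.resize(c[:,:,::-1],(780,600),interpolation=cv2.INTER_CUBIC))
```

```text
[0.45436561 0.17544378 0.38349055] [ 1.73925183e+02 -1.32128609e-01  8.81927747e+01] [ 22.40581705  -3.78788538  16.34033426 104.53064133  -2.36764919
 114.1042898 ] [ 0.11494292 -0.90451442  0.63779038]
```

View pics/c3.png

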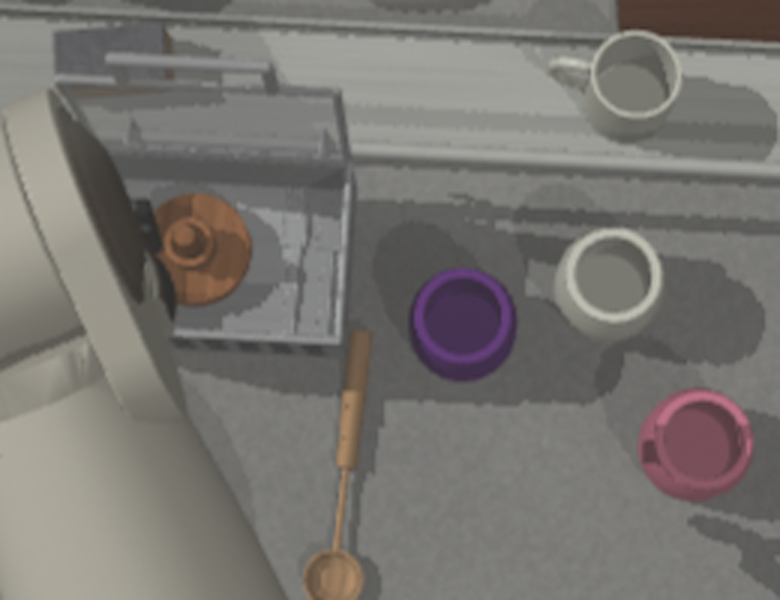

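View pics/s2.png

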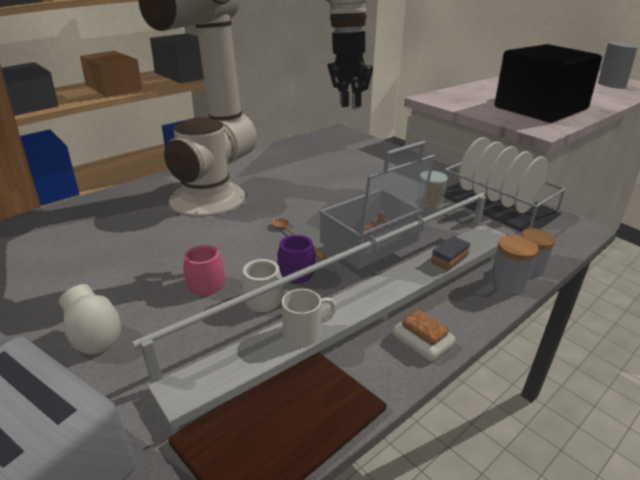

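The cover stands open, with its bar at (190,62) in the crop, and the lids are now uncovered with the knob top near (186,236). I'll measure the knob and disc by colour and depth.

Run:
```python
from h import *
D=np.load('pics/t2.npz'); p,d=D['p'],D['d']; P=cloud('top',d)
hsv=cv2.cvtColor(p,cv2.COLOR_RGB2HSV)
m=(hsv[...,0]<20)&(hsv[...,1]>90); s=np.zeros_like(m); s[205:260,215:260]=1; m&=s
Q=P[m]; Q=Q[~np.isnan(Q[:,0])]
print(len(Q),np.histogram(Q[:,2],bins=np.arange(.03,.14,.005)))
for lo,hi in((.112,.13),(.083,.102),(.06,.076)):
    q=Q[(Q[:,2]>lo)&(Q[:,2]<hi)]; c,r=cv2.minEnclosingCircle(q[:,:2].astype(np.float32)); print(lo,len(q),q.mean(0).round(4),np.round(c,4),r)
# image-based: disc right-hand outline
mm=m.astype(np.uint8); ys,xs=np.nonzero(mm); print(xs.min(),xs.max(),ys.min(),ys.max())
B=onplane('top',np.c_[xs,ys],.069); 
# circle fit to right boundary points
e=[]
for y in range(ys.min()+2,ys.max()-1):
    e.append((xs[ys==y].max()+.5,y))
E=onplane('top',e,.067)[:,:2]; A=np.c_[2*E,np.ones(len(E))]; s=np.linalg.lstsq(A,(E**2).sum(1),rcond=None)[0]; print('disc fit',s[:2],np.sqrt(s[2]+s[:2]@s[:2]))
# scene view
D=np.load('pics/s2.npz'); p,d=D['p'],D['d']; P=cloud('scene',d); hsv=cv2.cvtColor(p,cv2.COLOR_RGB2HSV)
m=(hsv[...,0]<20)&(hsv[...,1]>80); s=np.zeros_like(m); s[200:240,355:395]=1; m&=s; Q=P[m]
q=Q[(Q[:,2]>.098)&(Q[:,2]<.13)]; print('scene knob',len(q),q.mean(0),q.min(0),q.max(0))
```

```text
835 (array([  0,   0,   0,   1,   1,   7,  90, 386, 146,  22,  16,  25,  55,
        40,   2,   0,   3,  18,  20,   3,   0,   0]), array([0.03 , 0.035, 0.04 , 0.045, 0.05 , 0.055, 0.06 , 0.065, 0.07 ,
       0.075, 0.08 , 0.085, 0.09 , 0.095, 0.1  , 0.105, 0.11 , 0.115,
       0.12 , 0.125, 0.13 , 0.135, 0.14 ]))
0.112 42 [0.5636 0.1951 0.1201] [0.5645 0.1949] 0.009049039334058762
0.083 124 [0.5629 0.1949 0.0932] [0.5637 0.1964] 0.021517783403396606
0.06 632 [0.5655 0.1835 0.0682] [0.5653 0.1915] 0.04783013090491295
222 252 215 250
disc fit [0.56433075 0.1957369 ] 0.04782121275258507<stdin>:20: RuntimeWarning: Mean of empty slice.
  ret = um.true_divide(
Traceback (most recent call last):
ValueError: zero-size array to reduction operation minimum which has no identity
```

Run:
```python
from h import *
print(rel([.53,.195,.33],down(180)),rel([.564,.1953,.22],down(180)))
```

```text
(array([21.4, 65.5, 60.5]), array([  4.85,   4.81, -91.75])) (array([ 22.6,  87.5, 173.5]), array([  4.85,   4.81, -91.75]))
```

Emit:
play_rows:
  increments:
    - [[2,6,6],[0.5,0.5,-8],0.6]
    - [[4,12,12],[1,1,-16],0.6]
    - [[6,18,18],[1.3,1.3,-24],0.6]
    - [[8,24,24],[1.7,1.7,-32],0.6]
    - [[10,30,30],[2,2,-40],0.6]
    - [[12,36,36],[2.5,2.5,-48],0.6]
    - [[14,42,42],[3,3,-56],0.6]
    - [[16,48,48],[3.5,3.5,-64],0.6]
    - [[18,54,54],[4,4,-72],0.6]
    - [[20,60,60],[4.4,4.4,-80],0.6]
    - [[21,65,60],[4.7,4.7,-87],0.6]
    - [[21.5,70,80],[4.85,4.8,-91.7],0.6]
    - [[21.8,75,105],[4.85,4.8,-91.7],0.6]
    - [[22,80,130],[4.85,4.8,-91.7],0.6]
    - [[22.3,84,152],[4.85,4.8,-91.7],0.6]
    - [[22.6,87.5,168],[4.85,4.8,-91.7],0.6]
    - [[22.6,87.5,173.5],[4.85,4.8,-91.7],0.6]
    - [[22.6,87.5,173.5],[4.85,4.8,-91.7],0.6]
    - [[22.6,87.5,173.5],[4.85,4.8,-91.7],0.6]

```text
time: 10.85
ee_pos: [0.5647, 0.195, 0.2202]
tcp_rot: [-180.0, -0.0, 179.9]
wrist_force: [-0.3, 0.2, -0.2]
opening: 0.0341
grasp_force: 0.0
```

Run:
```python
from h import *
o=telemetry.get_obs(); print(o['ee_pos'],o['tcp_rot'],o['q'],o['wrist_force'],o['opening'])
for z in(.16,.117): print(rel([.564,.1953,z],down(180)))
```

```text
[0.56465487 0.19496315 0.22016692] [-1.79987082e+02 -2.19695351e-02  1.79878419e+02] [ 1.90509095e+01  1.10831581e+01  1.35284635e+01  9.24702987e+01
 -4.98594664e-03  1.91724886e+01] [-0.32053592  0.23246191 -0.19443279] 0.034064601881038
(array([ 0.6,  0.3, 60.2]), array([-0.01, -0.02, -0.12]))
(array([  0.6,   0.4, 103.2]), array([-0.01, -0.02, -0.12]))
```

Emit:
play_rows:
  increments:
    - [[0.2,0.1,10],[0,0,0],0.6]
    - [[0.4,0.2,28],[0,0,0],0.6]
    - [[0.5,0.3,46],[0,0,0],0.6]
    - [[0.6,0.3,60],[0,0,0],0.6]
    - [[0.6,0.3,72],[0,0,0],0.6]
    - [[0.6,0.4,83],[0,0,0],0.6]
    - [[0.6,0.4,93],[0,0,0],0.6]
    - [[0.6,0.4,100],[0,0,0],0.6]
    - [[0.6,0.4,103],[0,0,0],0.6]
    - [[0.6,0.4,103],[0,0,0],0.6]
    - [[0.6,0.4,103],[0,0,0],0.8]
    - [[0.6,0.4,103],[0,0,0],1]
    - [[0.6,0.4,103],[0,0,0],1]
    - [[0.6,0.4,103],[0,0,0],1]
    - [[0.6,0.4,103],[0,0,0],1]
    - [[0.6,0.4,103],[0,0,0],1]
    - [[0.6,0.4,103],[0,0,0],1]
    - [[0.6,0.4,103],[0,0,0],1]
  grip_force: 40

```text
time: 12.65
ee_pos: [0.5639, 0.1952, 0.1166]
tcp_rot: [-180.0, -0.0, 179.9]
wrist_force: [0.1, -2.3, 5.4]
opening: 0.0154
grasp_force: 39.7
```

Emit:
play_rows:
  increments:
    - [[0,0,-2],[0,0,0],1]
    - [[0,0,-5],[0,0,0],1]
    - [[0,0,-10],[0,0,0],1]
    - [[0,0,-17],[0,0,0],1]
    - [[0,0,-26],[0,0,0],1]
    - [[0,0,-37],[0,0,0],1]
    - [[0,0,-49],[0,0,0],1]
    - [[0,0,-61],[0,0,0],1]
    - [[0,0,-73],[0,0,0],1]
    - [[0,0,-85],[0,0,0],1]
    - [[0,0,-97],[0,0,0],1]
    - [[0,0,-109],[0,0,0],1]
    - [[0,0,-121],[0,0,0],1]
    - [[0,0,-131],[0,0,0],1]
    - [[0,0,-138],[0,0,0],1]
    - [[0,0,-143],[0,0,0],1]
    - [[0,0,-145],[0,0,0],1]
    - [[0,0,-145],[0,0,0],1]
    - [[0,0,-145],[0,0,0],1]

```text
time: 14.55
ee_pos: [0.5637, 0.1952, 0.2607]
tcp_rot: [-179.9, -0.1, 179.9]
wrist_force: [-0.8, 0.2, -2.7]
opening: 0.0157
grasp_force: 39.0
```

Run:
```python
from h import *
o=telemetry.get_obs(); print(o['ee_pos'],o['tcp_rot'],o['wrist_force'],o['opening'])
p,d=snap('scene','s3'); cv2.imwrite('pics/c4.png',cv2.resize(p[60:260,280:480,::-1],(600,600),interpolation=cv2.INTER_CUBIC))
t=[]
for y in(.12,.05,0,-.05,-.1,-.156): print(y,rel([.551,y,o['ee_pos'][2]],down(180)))
print(rel([.537,-.156,o['ee_pos'][2]],down(180)))
```

```text
[0.56374355 0.19524455 0.26067712] [-1.79949859e+02 -1.22109261e-01  1.79876186e+02] [-0.81293057  0.18007496 -2.68098743] 0.015650164886767876
0.12 (array([ 12.5, -75.3,   0. ]), array([-0.05, -0.13, -0.12]))
0.05 (array([ 1.240e+01, -1.453e+02,  1.000e-01]), array([-0.05, -0.13, -0.12]))
0 (array([ 1.230e+01, -1.953e+02,  1.000e-01]), array([-0.05, -0.13, -0.12]))
-0.05 (array([ 1.220e+01, -2.453e+02,  2.000e-01]), array([-0.05, -0.13, -0.12]))
-0.1 (array([ 1.210e+01, -2.953e+02,  2.000e-01]), array([-0.05, -0.13, -0.12]))
-0.156 (array([ 1.200e+01, -3.513e+02,  3.000e-01]), array([-0.05, -0.13, -0.12]))
(array([ 2.600e+01, -3.513e+02,  3.000e-01]), array([-0.05, -0.13, -0.12]))
```

View pics/c4.png

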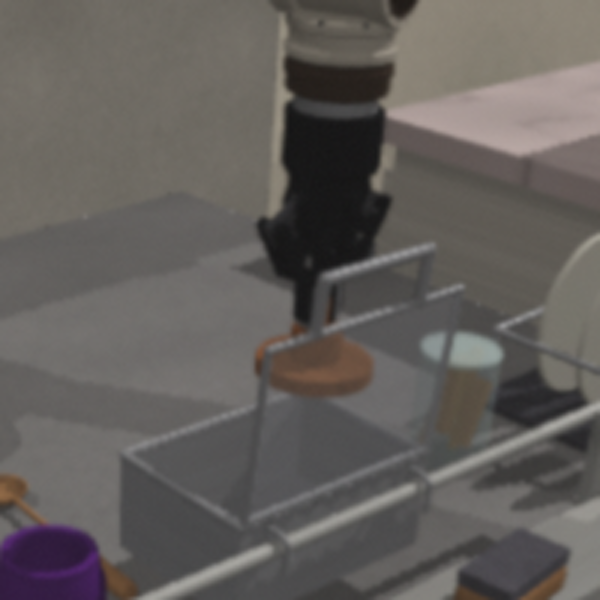

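The pair hangs level and nested under the gripper at about (315,360) in the crop, clear of the basket. I'll carry it to the crock.

Emit:
play_rows:
  increments:
    - [[1,-4,0],[0,0,0],1]
    - [[2,-14,0],[0,0,0],1]
    - [[3,-30,0],[0,0,0],1]
    - [[4,-50,0],[0,0,0],1]
    - [[6,-75,0],[0,0,0],1]
    - [[8,-100,0],[0,0,0],1]
    - [[10,-125,0],[0,0,0],1]
    - [[11,-150,0],[0,0,0],1]
    - [[13,-175,0],[0,0,0],1]
    - [[15,-200,0],[0,0,0],1]
    - [[17,-225,0],[0,0,0],1]
    - [[19,-250,0],[0,0,0],1]
    - [[20,-275,0],[0,0,0],1]
    - [[22,-300,0],[0,0,0],1]
    - [[24,-320,0],[0,-0.1,0],1]
    - [[25,-336,0],[0,-0.1,0],1]
    - [[25.5,-346,0],[0,-0.1,0],1]
    - [[25.6,-351,0],[0,-0.1,0],1]
    - [[25.6,-351,0],[0,-0.1,0],1]
    - [[25.6,-351,0],[0,-0.1,0],1]

```text
time: 16.6
ee_pos: [0.5376, -0.1552, 0.2614]
tcp_rot: [-180.0, 0.0, 179.9]
wrist_force: [0.5, 0.0, -3.3]
opening: 0.0155
grasp_force: 39.1
```

Run:
```python
from h import *
D=np.load('pics/t2.npz'); p,d=D['p'],D['d']
# crock rim: bright low-sat; inner mouth dark edge ellipse
g=cv2.cvtColor(p,cv2.COLOR_RGB2GRAY)[215:275,340:410]; g=cv2.resize(g,None,fx=4,fy=4,interpolation=cv2.INTER_CUBIC)
m=(g>150).astype(np.uint8)
cs,h=cv2.findContours(m,cv2.RETR_CCOMP,cv2.CHAIN_APPROX_NONE)
for c,hh in zip(cs,h[0]):
    if len(c)>200:
        e=cv2.fitEllipse(c); u=(e[0][0]+.5)/4-.5+340; v=(e[0][1]+.5)/4-.5+215
        print(hh[3],np.round(e[1],1),(u,v),onplane('top',[(u,v)],.09).round(4))
o=telemetry.get_obs(); print(o['ee_pos'],o['tcp_rot'],o['wrist_force'],o['opening'])
p,d=snap('scene','s4'); P=cloud('scene',d); hsv=cv2.cvtColor(p,cv2.COLOR_RGB2HSV)
# crock in scene: rim points by depth
s=np.zeros(P.shape[:2],bool); s[250:315,235:290]=1
Q=P[s&(P[...,2]>.085)&(P[...,2]<.096)]; print('scene rim',len(Q),cv2.minEnclosingCircle(Q[:,:2].astype(np.float32)))
m=(hsv[...,0]<20)&(hsv[...,1]>80)&(P[...,2]>.15)&(P[...,2]<.3)&(P[...,0]<.7)&(P[...,1]<0)
Q=P[m]; print('lid',len(Q),Q.min(0),Q.max(0))
```

```text
-1 [123.1 130. ] (373.7504577636719, 241.19819259643555) [[ 0.5391 -0.1551  0.09  ]]
0 [102.4 105.2] (374.08330154418945, 241.13068389892578) [[ 0.5392 -0.156   0.09  ]]
[ 0.53755791 -0.15523015  0.26137169] [-1.79974563e+02  1.06530778e-02  1.79901992e+02] [ 0.48583264  0.03028327 -3.33245032] 0.015514543944909715
scene rim 415 ((0.5979145765304565, -0.14100322127342224), 0.11917400360107422)
lid 4281 [-1.10185874 -0.46290401  0.15025229] [ 5.88886842e-01 -2.04288145e-05  2.99987713e-01]
```

Emit:
play_rows:
  increments:
    - [[-0.3,-0.2,6],[0,0,0],1]
    - [[-0.6,-0.3,16],[0,0,0],1]
    - [[-0.9,-0.4,28],[0,0,0],1]
    - [[-1,-0.5,40],[0,0,0],1]
    - [[-1,-0.5,52],[0,0,0],1]
    - [[-1,-0.5,63],[0,0,0],1]
    - [[-1,-0.5,72],[0,0,0],1]
    - [[-1,-0.5,80],[0,0,0],1]
    - [[-1,-0.5,86],[0,0,0],1]
    - [[-1,-0.5,91],[0,0,0],1]
    - [[-1,-0.5,95],[0,0,0],1]
    - [[-1,-0.5,95],[0,0,0],1]
    - [[-1,-0.5,95],[0,0,0],1]

```text
time: 17.95
ee_pos: [0.5386, -0.1563, 0.1666]
tcp_rot: [-180.0, 0.0, 179.9]
wrist_force: [0.7, -0.4, -2.8]
opening: 0.0154
grasp_force: 39.2
```

Run:
```python
from h import *
o=telemetry.get_obs(); print(o['ee_pos'],o['wrist_force'],o['torque'])
p,d=snap('scene','s5'); cv2.imwrite('pics/c5.png',cv2.resize(p[200:330,190:320,::-1],(600,600),interpolation=cv2.INTER_CUBIC))
```

```text
[ 0.53860152 -0.15627346  0.16663468] [ 0.65996582 -0.40959472 -2.76145829] [ 0.01880502 -0.01775396  0.01057672]
```

View pics/c5.png

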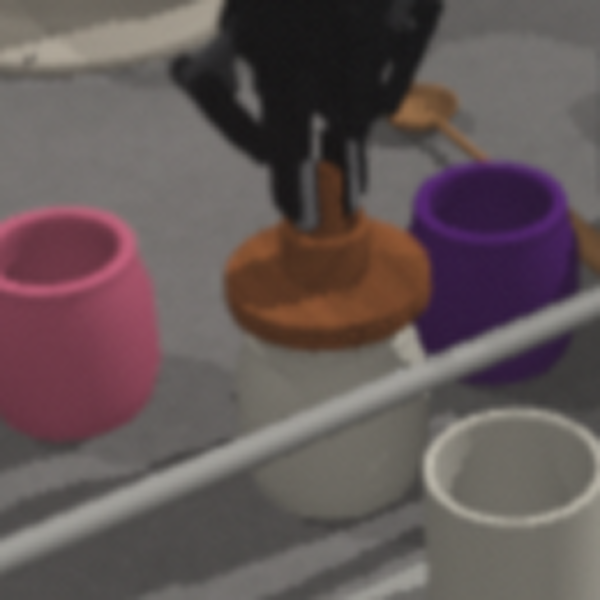

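The pair is centred over the crock, disc at (328,290) and crock at (330,430) in the crop, with no contact yet. I'll lower the last 17 mm slowly.

Emit:
play_rows:
  increments:
    - [[0,0.3,3],[0,0,0],1]
    - [[0,0.3,6],[0,0,0],1]
    - [[0,0.3,9],[0,0,0],1]
    - [[0,0.3,11],[0,0,0],1]
    - [[0,0.3,13],[0,0,0],1]
    - [[0,0.3,14.5],[0,0,0],1]
    - [[0,0.3,15.5],[0,0,0],1]
    - [[0,0.3,16],[0,0,0],1]
    - [[0,0.3,16],[0,0,0],1]

```text
time: 18.9
ee_pos: [0.5385, -0.156, 0.1504]
tcp_rot: [-180.0, 0.0, 179.9]
wrist_force: [0.1, 0.3, -2.9]
opening: 0.0154
grasp_force: 39.2
```

Emit:
play_rows:
  increments:
    - [[0,0,0.5],[0,0,0],1]
    - [[0,0,1],[0,0,0],1]
    - [[0,0,1.5],[0,0,0],1]
    - [[0,0,2],[0,0,0],1]
    - [[0,0,2],[0,0,0],1]
    - [[0,0,2],[0,0,0],1]

```text
time: 19.5
ee_pos: [0.5388, -0.1562, 0.1495]
tcp_rot: [-179.9, 0.1, 179.9]
wrist_force: [-2.0, -0.3, 5.3]
opening: 0.0153
grasp_force: 40.2
```

Emit:
play_rows:
  increments:
    - [[0,0,-0.8],[0,0,0],1]
    - [[0,0,-0.8],[0,0,0],0.8]
    - [[0,0,-0.8],[0,0,0],0.6]
    - [[0,0,-0.8],[0,0,0],0.5]
    - [[0,0,-0.8],[0,0,0],0.4]
    - [[0,0,-0.8],[0,0,0],0.3]
    - [[0,0,-0.8],[0,0,0],0.3]
    - [[0,0,-0.8],[0,0,0],0.3]
    - [[0,0,-0.8],[0,0,0],0.3]

```text
time: 20.4
ee_pos: [0.5385, -0.1559, 0.1492]
tcp_rot: [-180.0, 0.0, 179.9]
wrist_force: [0.2, -0.5, 0.2]
opening: 0.0597
grasp_force: 0.0
```

Run:
```python
from h import *
o=telemetry.get_obs(); print(o['ee_pos'],o['wrist_force'],o['opening'])
p,d=snap('scene','s6'); cv2.imwrite('pics/c6.png',cv2.resize(p[200:330,190:320,::-1],(600,600),interpolation=cv2.INTER_CUBIC))
P=cloud('scene',d); hsv=cv2.cvtColor(p,cv2.COLOR_RGB2HSV)
s=np.zeros(P.shape[:2],bool); s[220:290,230:300]=1
m=s&(hsv[...,0]<20)&(hsv[...,1]>80); Q=P[m]; print(np.histogram(Q[:,2],bins=np.arange(.08,.17,.005)))
```

```text
[ 0.53852215 -0.1559486   0.14917986] [ 0.15948108 -0.52473148  0.15810471] 0.05970001286049089
(array([  0,   5,  61,  89, 531, 111,  41,  46,  53,  80,  45,  20,  19,
         9,  20,  21,   0]), array([0.08 , 0.085, 0.09 , 0.095, 0.1  , 0.105, 0.11 , 0.115, 0.12 ,
       0.125, 0.13 , 0.135, 0.14 , 0.145, 0.15 , 0.155, 0.16 , 0.165]))
```

View pics/c6.png

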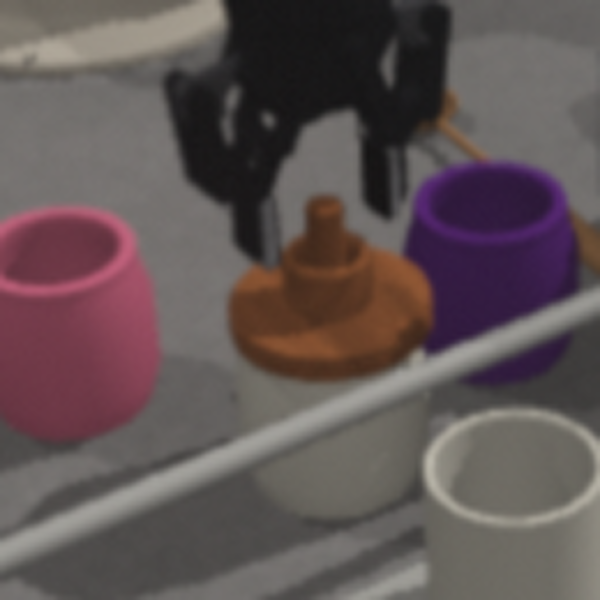

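Both lids sit nested on the crock, with the knob at (325,215) and collar at (328,270) in the crop. The fingers are open and clear. I'll lower around the collar and grip it.

Emit:
play_rows:
  increments:
    - [[0,0,3],[0,0,0],0.3]
    - [[0,0,8],[0,0,0],0.3]
    - [[0,0,13],[0,0,0],0.3]
    - [[0,0,18],[0,0,0],0.3]
    - [[0,0,22],[0,0,0],0.3]
    - [[0,0,24],[0,0,0],0.3]
    - [[0,0,24],[0,0,0],0.3]
    - [[0,0,24],[0,0,0],0.36]
    - [[0,0,24],[0,0,0],0.4]
    - [[0,0,24],[0,0,0],0.44]
    - [[0,0,24],[0,0,0],0.48]
    - [[0,0,24],[0,0,0],0.52]
    - [[0,0,24],[0,0,0],0.6]
    - [[0,0,24],[0,0,0],0.8]
    - [[0,0,24],[0,0,0],1]
    - [[0,0,24],[0,0,0],1]
    - [[0,0,24],[0,0,0],1]
  grip_force: 35

```text
time: 22.15
ee_pos: [0.5386, -0.156, 0.1256]
tcp_rot: [-180.0, 0.0, 179.9]
wrist_force: [-1.3, 0.1, 5.4]
opening: 0.0408
grasp_force: 35.2
```

Emit:
play_rows:
  increments:
    - [[0,0,-1],[0,0,0],1]
    - [[0,0,-3],[0,0,0],1]
    - [[0,0,-6],[0,0,0],1]
    - [[0,0,-10],[0,0,0],1]
    - [[0,0,-16],[0,0,0],1]
    - [[0,0,-24],[0,0,0],1]
    - [[0,0,-34],[0,0,0],1]
    - [[0,0,-46],[0,0,0],1]
    - [[0,0,-58],[0,0,0],1]
    - [[0,0,-70],[0,0,0],1]
    - [[0,0,-82],[0,0,0],1]
    - [[0,0,-94],[0,0,0],1]
    - [[0,0,-106],[0,0,0],1]
    - [[0,0,-118],[0,0,0],1]
    - [[0,0,-128],[0,0,0],1]
    - [[0,0,-136],[0,0,0],1]
    - [[0,0,-140],[0,0,0],1]
    - [[0,0,-140],[0,0,0],1]
    - [[0,0,-140],[0,0,0],1]
    - [[0,0,-140],[0,0,0],1]

```text
time: 24.15
ee_pos: [0.5383, -0.1558, 0.2646]
tcp_rot: [-180.0, -0.0, 179.9]
wrist_force: [-0.5, 1.0, -2.7]
opening: 0.0406
grasp_force: 35.6
```

Emit:
play_rows:
  increments:
    - [[0,0,0],[0,0,0],1]
    - [[0,0,0],[0,0,0],1]
    - [[0,0,0],[0,0,0],1]

```text
time: 24.45
ee_pos: [0.5384, -0.1559, 0.2651]
tcp_rot: [-180.0, 0.0, 179.9]
wrist_force: [-0.8, 0.4, -2.1]
opening: 0.0409
grasp_force: 35.6
```

Run:
```python
from h import *
o=telemetry.get_obs(); print(o['ee_pos'],o['wrist_force'],o['opening'],o['grasp_force'],o['time'])
p,d=snap('scene','s7'); cv2.imwrite('pics/c7.png',cv2.resize(p[120:330,190:470,::-1],(800,600),interpolation=cv2.INTER_CUBIC))
```

```text
[ 0.53843614 -0.15585579  0.26506738] [-0.75441025  0.43363781 -2.12230607] 0.0409138079759035 35.56998185813427 24.45
```

View pics/c7.png

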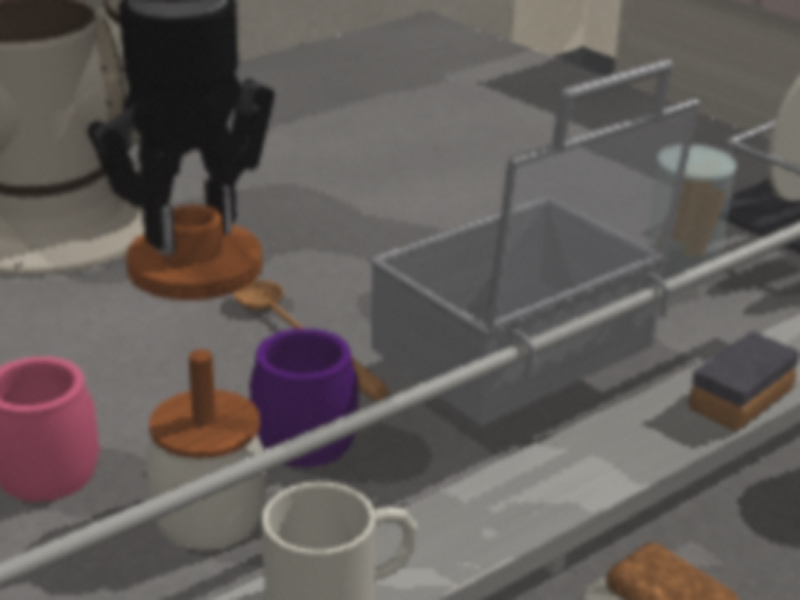

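The picture shows the outer lid held level at (195,260), the inner lid seated in the crock at (205,415) and the cover upright. I'm handing it in.

```bash
python3 -c "
from h import *
print(workorder.job_done())"
```

```text
the job is handed in; nothing more can be done
None
```

The job is handed in at about 24.5 s of the 72 s allowed: the last picture shows the cover standing open, the inner lid seated in the crock and the outer lid held level above it; the judge's verdict was not shown.

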